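Click up a ring clamp through its adjuster slot

TASK

The wax ring stands loose in the ring clamp. Take the adjuster key from its wooden block, reach down through the slot in the clamp's cover and push the star wheel round tooth by tooth, in the direction of the arrow, until the sprung shoe holds the ring against the two pins and the tip of the brass tongue is about flush with the shoe's front face; do not squeeze the wax further than that. Feel your way in without forcing the key, touch the clamp with nothing but the key and only through the slot, then stand the key back in its socket and let go, leaving everything else in place.

Things in the scene. Friction and masses are not known exactly. Their poses are not given: they have to be found in the camera images.
- clamp: Ring clamp fixed to the bench: dark steel base plate 230 (x) x 110 (y) x 12 mm, origin at the centre of its underside, x along the clamp screw. At its -x end a grey housing, 36 (x) x 100 (y) mm, with an aluminium cover, 88 mm high, slotted over the star wheel; towards +x the carriage, the shoe, the ring and two pins. Nothing on it is higher than 90 mm.
- seat (a point): Where the middle of the ring's underside belongs: on the nest table, 20 mm above the bench, with the ring touching both upright steel pins (10 mm diameter, 34 mm tall, 18 mm further along the clamp's +x, 14 mm to either side). Axes as the clamp's.
- slot (a point): Centre of the access slot at the cover's upper face, 88 mm above the bench; axes as the clamp's. The slot is 13 mm wide (x) and 26 mm long (y); the cover is 6 mm thick. A raised arrow on the cover, on the -x side of the slot, points to +y: pushing the top teeth towards +y advances the carriage, towards -y backs it off.
- wheel_axis (a point): Point on the star wheel's axis, 43 mm below the slot's centre; the axis lies along the clamp's x. Steel wheel, 12 flat-ended teeth 6 mm thick, 10 mm wide, tip diameter 68, root diameter 44 mm, 18 mm from tooth to tooth at the tips, at an unknown angle: the key may land on a tooth. 4 mm of carriage per tooth. Stiff (about 7 N at the teeth, 9 N when the shoe presses); stays where it is left.
- carriage: Grey block 30 x 46 mm that the star wheel's screw drives along the clamp's +x; origin at the middle of its front face (y = 0), at bench level, axes as the clamp's. A brass tongue 8 mm wide reaches forward over the shoe; its tip is 16 mm in front of the origin, 54 mm above the bench.
- shoe_face (a point): Middle of the front (+x) face of the sprung shoe, a steel plate 40 mm wide and 28 mm high, 36 mm above the bench; axes as the clamp's. Unloaded, the face is 20 mm in front of the carriage's origin, 4 mm ahead of the tongue's tip.
- shoe (a joint): How far the shoe is pushed back towards the carriage, m: 0 free, 0.004 with its face flush with the tongue's tip, 0.008 at its hard stop. Its spring has 2 N per mm, so 0.004 means 8 N on the ring.
- ring: Wax ring blank, loose, outer diameter 36, hole 22, height 22 mm; origin at the centre of its underside. It stands on the nest table between shoe and pins, up to a few mm short of the pins; the shoe starts 2 to 10 mm away from it.
- key: Adjuster key, loose, 70 g, standing upright in its socket; origin on its axis at the underside of its flange. Flange 28 x 28 x 6 mm; above it a square wooden handle 20 x 20 mm, from 6 to 52 mm above the origin; below it a flat steel blade 30 mm long, 8 mm wide along the key's x and 4 mm thick along the key's y. For use the key's x lies along the clamp's x.
- key_tip (a point): Middle of the end of the key's blade, 30 mm below the key's origin.
- block: Wooden tool block fixed to the bench, 70 (x) x 110 (y) x 50 mm high; origin at the centre of its underside. Two short gravers stand in it at x = 26, y = +-40 mm, 82 mm high overall.
- socket (a point): Mouth of the key's socket, in the middle of the block's top, 50 mm above the bench; axes as the block's. A hole 15 mm (x) by 13 mm (y), 40 mm deep; the key's flange rests on the block's top, blade in the hole, key's x along the block's x.
- waxblock: Bystander: green wax block 50 x 24 x 20 mm, loose beside the clamp.
- waxtube: Bystander: blue wax rod, 24 mm diameter, 45 mm high, standing beside the tool block.
- burnisher: Bystander: lying burnisher, shaped like a screwdriver.
- loupe: Bystander: black loupe, 36 mm diameter, 26 mm high.
Mind the look-alikes: they are no part of the job. Leave any pink look-alike of the ring alone.

How it is judged:
On the way, in this order (a step that is already met when the one before it is completed fails the run):
1. the key's blade is down through the slot, among the teeth (z of key_tip in the frame of slot below -0.012 m and horizontal distance between key_tip and slot below 0.02 m), for 0.1 s.
2. the shoe is pressed back with the key still in the slot (value of joint shoe above 0.002 m and z of key_tip in the frame of slot below -0.009 m and horizontal distance between key_tip and slot below 0.02 m), for 0.1 s.
At the end, for the whole second after the job is handed in: The ring stands against the two pins (within 4 mm of its seat), the shoe is pushed back 2 to 6 mm (tongue tip within 2 mm of flush), and the key stands released, upright and at rest in its socket, flange on the block (within 7 mm of the middle, under 3 mm of lift) (value of joint shoe between 0.002 and 0.006 m and distance between ring and seat below 0.004 m and angle between ring's own z axis and vertical below 0.15 rad and horizontal distance between key and socket below 0.007 m and z of key in the frame of socket below 0.003 m and angle between key's own z axis and vertical below 0.08 rad and linear speed of key below 0.01 m/s); the robot touches nothing.
It fails at once if the wax is over-squeezed: the shoe pushed back more than 7.2 mm (value of joint shoe above 0.0072 m).
It fails at once if the key is forced: more than 25 N between key and clamp (contact force between key and clamp above 25 N).
It fails at once if the key pushes the carriage, the shoe or the ring directly (contact force between key and carriage above 2 N or contact force between key and ring above 2 N).
It fails at once if the hand or arm pushes the clamp or the ring (contact force between any of the fingers, the arm and clamp above 4 N or contact force between any of the fingers, the arm and ring above 4 N).
It fails at once if a bystander is moved by more than 20 mm (distance of any of waxblock, waxtube, burnisher, loupe from where it was at the start of the episode above 0.02 m).
It also fails if it takes over 72 s, if anything falls off the work surface, if the arm or the gripper's body presses on something with over 40 N, if the wrist force passes 120 N, or if a joint passes its speed limit or range.

ROBOT

A 6-joint arm with a two-finger parallel gripper is mounted at the origin on the work surface. World frame = base frame: x ahead of the robot, y to its left, z up, the work surface at z = 0. Lengths are in m, angles in rad, forces in N, time in s.
With the tool pointing down it reaches from about 0.25 to 0.775 m from the base axis. Payload 4 kg.
Tool frame: the origin (TCP) lies midway between the tips of the shut fingers; the grasp point (between the pads) lies 19 mm behind it; z points along the fingers, y is the line along which they close (so a half turn about z gives the same grasp; the last joint's range is limited). The gripper opens to 94 mm and grips with 3 to 60 N. Pads are 16 mm wide; open, the fingers measure 119 mm over their backs; the gripper's body (75 mm by 177 mm) begins 78 mm behind the grasp point.
Start: joints at [-1.242, 0.087, 1.371, -0, 1.684, -0.103], TCP at [0.23, -0.5, 0.179] pointing down, gripper open.
Joint ranges: [-3.1, 3.1], [-0.76, 2.03], [0.27, 2.55], [-1.08, 4.22], [0.17, 2.65], [-2.57, 2.57]. Speed limits (rad/s): [2.79, 2.79, 3.14, 3.14, 3.14, 3.14].

INTERFACE

Orientations are given as [roll, pitch, yaw] about the fixed x, y, z axes, in that order (R = Rz(yaw) Ry(pitch) Rx(roll)).
In Python, from bench import get_obs, snapshot, close_job gives the robot as it stands. The module is installed in compiled form; this text tells all that it offers.
- The arm moves only by the tool drive_tool, never from a script. Its argument "commands" is a list of rows, each a list of 6 numbers: the shift along the tool's x, y, z in units of 0.04 m (1.0 is 0.04 m), then the turn, a rotation vector about the tool's x, y, z in units of 0.1 rad (1.0 is 0.1 rad). In form: [[dx, dy, dz, wx, wy, wz], ...]. A call has 1 to 20 rows; each row shifts and turns the commanded pose from where the row before left it, along the tool's axes as they then stand; what a row does not reach is not made up. A row lasts 1/8 s, in which the tool goes at most 62.5 mm and 10.7 degrees, less where a joint would pass 70% of its speed; a pose out of reach is approached as far as the arm can. A call with a number of a shift or a turn outside -1 to 1 is refused whole. A call with a gripper value outside its range is refused whole. "gripper" is the closure, from 0 (fully open) to 1 (shut), set as the call begins (left out, the last holds). The fingers move at their own pace and stop on an object; the grip force is fixed at half the most. Time passes only in rows, so rows that do not move let the fingers close. It gives the time, the measured TCP pose, the force, the opening and the grip force at its end, in the units of the state.
- get_obs(): the state, without advancing time (a new reading comes with each control period).
- snapshot(name): name is "scene" or "top" or "wrist"; returns a dict with "image" (420x560x3 uint8, blue, green, red), "range_z" (420x560 float32, m along the optical axis (not along the pixel's ray), 0 where there is no reading), "fx", "fy", "cx", "cy" (pixels), "rvec" (rotation vector, rad) and "tvec" (3), from world to camera coordinates, as OpenCV has them. Camera axes: x right, y down, z forward; pixel columns grow to the right and rows downward; lengths in m; the calibration is good to about 2 mm. A picture is of the moment at which its call begins.
- close_job(): hands the job in; it is judged then, once.
The state is a dict: "time": time; "joint_positions": joint angles; "qvel": joint speeds; "joint_torque": joint torques, N m; "tool_pos": TCP position; "ee_rot": TCP orientation; "wrist_force": force on the tool from outside, world axes, zero at the start; "wrist_torque": the same for the moment, N m; "width": finger opening in m; "finger_force": force on a finger pad.
Only numpy, scipy, OpenCV 4.12 (cv2) and the standard library are available. Lean on these libraries where they do the work, as an engineer would, in place of code of your own. Each camera call takes 0.05 s, during which the arm holds its last target. There are 200 camera calls.

## Working session

There is one attempt and no reset: what is moved stays moved. The work goes in short steps, Python scripts to look and compute and a tool call to move; the robot and the scene stay as the last step left them, time stands still between calls to the robot, and variables do not carry over. Pictures are saved under pics/ and viewed, at most 10 in all, crops included, and the job is handed in when it is done.

Besides the shell and the picture viewer there is one more tool, called after "Call:" by a JSON object that holds its "api" and its "payload", one argument or row to a line. drive_tool: Moves the arm, as the interface text tells. Its arguments: {"type":"object","properties":{"commands":{"type":"array"},"gripper":{"type":"number"}},"required":["commands"]}

```bash
mkdir -p pics
cat > h.py <<'E'
import numpy as np, cv2, pickle
from bench import get_obs, snapshot, close_job
def snap(n,save):
    s=snapshot(n); pickle.dump(s,open(f'{save}.pkl','wb')); cv2.imwrite(f'pics/{save}.png',s['image']); return s
def load(save): return pickle.load(open(f'{save}.pkl','rb'))
def pt(s,u,v,z=None):
    """world point of pixel: by range, or on plane z"""
    R,_=cv2.Rodrigues(np.array(s['rvec'],float)); t=np.array(s['tvec'],float).ravel()
    d=np.array([(u-s['cx'])/s['fx'],(v-s['cy'])/s['fy'],1.]); c=-R.T@t; r=R.T@d
    if z is None: return c+r*s['range_z'][int(round(v)),int(round(u))]
    return c+r*(z-c[2])/r[2]
def proj(s,p):
    q,_=cv2.projectPoints(np.array(p,float).reshape(-1,1,3),np.array(s['rvec'],float),np.array(s['tvec'],float),np.array([[s['fx'],0,s['cx']],[0,s['fy'],s['cy']],[0,0,1.]]),None); return q.reshape(-1,2)
E
python3 - <<'E'
from h import *
for n in ['top','scene']:
    s=snap(n,n+'0'); print(n,s['fx'],s['cx'],s['rvec'],s['tvec'])
o=get_obs(); print(o)
a=load('top0')['image'];b=load('scene0')['image']
E
```

```text
top 424.93087839683284 278.82517603357064 [ 2.11109002 -2.13995618  0.19111205] [0.03083161 0.54893756 0.93341513]
scene 422.03323077545843 289.83439944285925 [ 2.02773757  1.39711833 -0.57752272] [-0.18076615 -0.30741738  1.25060356]
{'time': 0.1, 'joint_positions': array([-1.24210245e+00,  8.79023333e-02,  1.37207885e+00,  4.79993440e-06,
        1.68363248e+00, -1.03107160e-01]), 'qvel': array([-0.0016618 ,  0.00072919, -0.00508268,  0.00073836,  0.000966  ,
       -0.00167798]), 'joint_torque': array([ 3.11813172e-03, -3.41254520e+01, -3.03300512e+01,  7.19963433e-02,
        3.04342748e-02, -9.58572400e-05]), 'tool_pos': array([ 0.22999395, -0.49899574,  0.177822  ]), 'ee_rot': array([-3.13958287e+00, -2.12756548e-04,  4.31801356e-01]), 'wrist_force': array([-0.14055646, -0.20511206, -0.46255898]), 'wrist_torque': array([-0.04057236, -0.00872547, -0.02642579]), 'finger_force': 0.0, 'width': 0.09409704832924293}
```

View pics/top0.png

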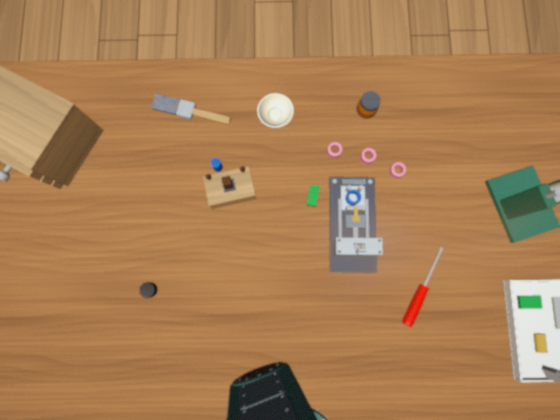

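View pics/scene0.png

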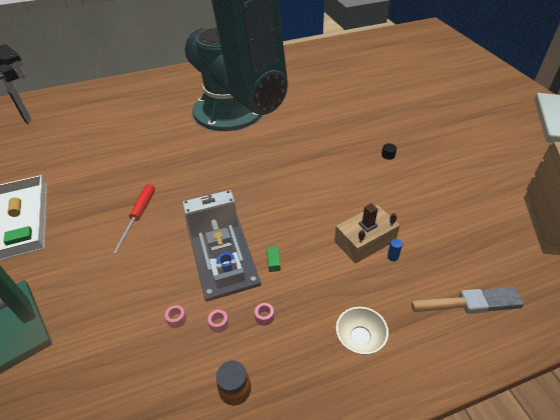

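The top view shows the block with the key at about (228,183), the clamp cover at (358,246) and the ring at (353,197). The clamp's +x points up in the picture. I'll enlarge both.

Run:
```python
from h import *
s=load('top0')
for n,uv in dict(key=(228,183),cover=(345,246),ring=(353,197),blk=(240,195),table=(300,300)).items(): print(n,pt(s,*uv).round(4))
im=s['image']
A=cv2.resize(im[160:215,195:265],None,fx=5.7,fy=5.7,interpolation=cv2.INTER_CUBIC)[:600]
B=cv2.resize(im[172:276,320:390],None,fx=5.7,fy=5.7,interpolation=cv2.INTER_CUBIC)
out=np.zeros((600,800,3),np.uint8); out[:A.shape[0],:A.shape[1]]=A[:, :399]; out[:B.shape[0],400:400+B.shape[1]]=B[:600]
cv2.imwrite('pics/c0.png',out)
```

```text
key [0.5912 0.1354 0.0988]
cover [ 0.4489 -0.1197  0.0896]
ring [ 0.5717 -0.1545  0.0188]
blk [0.5738 0.1133 0.05  ]
table [ 0.3317 -0.0231 -0.0009]
```

View pics/c0.png

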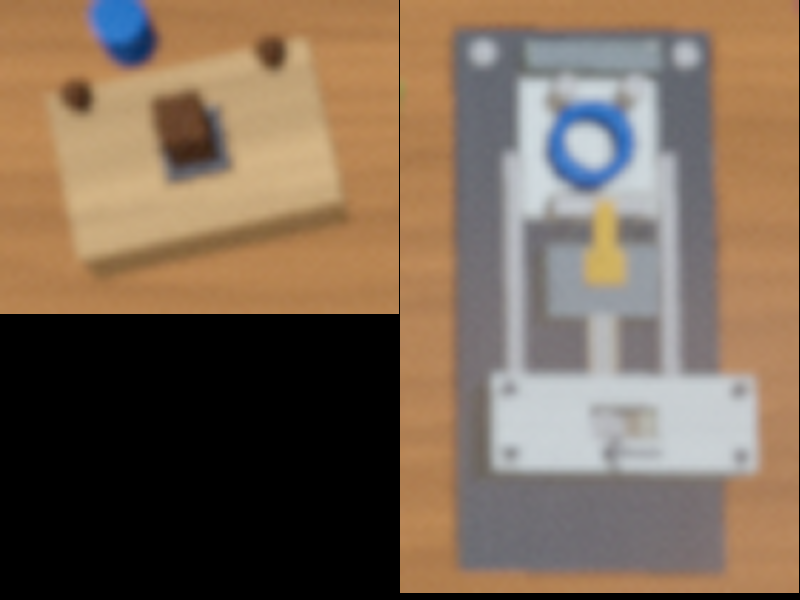

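The block's top corners are at (50,95), (305,40), (343,210) and (85,262). The cover's corners, the slot at (624,421) and the base corners are clear too. Next I convert these to positions.

Run:
```python
from h import *
s=load('top0')
def c(L,x0,y0,z): return np.array([pt(s,x0+u/5.7-.41,y0+v/5.7-.41,z) for u,v in L])
def rep(n,P): 
    # order: +x+y, +x-y, -x-y, -x+y
    ex=(P[0]+P[1]-P[2]-P[3]); ey=(P[0]+P[3]-P[1]-P[2])
    print(n,P.mean(0).round(4),'x',np.linalg.norm(ex)/2,'y',np.linalg.norm(ey)/2,'yaw',np.arctan2(ex[1],ex[0]),np.arctan2(-ey[0],ey[1]))
rep('block',c([(50,95),(305,40),(343,210),(85,262)],195,160,.05))
rep('cover',c([(90,375),(355,375),(358,472),(90,470)],320,172,.088))
rep('base',c([(56,30),(310,30),(324,570),(58,572)],320,172,.012))
print('slot',c([(224,421)],320,172,.088))
print('keytop',c([(180,115)],195,160,.102))
w=snap('wrist','w0');R,_=cv2.Rodrigues(np.array(w['rvec']));o=get_obs()
print('cam',-R.T@np.array(w['tvec']).ravel(),R, o['tool_pos'],o['ee_rot'],w['fx'])
```

```text
block [0.5954 0.1392 0.05  ] x 0.07260906765224553 y 0.10694929576283349 yaw 0.2151115409457566 0.19756309856479057
cover [ 0.4491 -0.1499  0.088 ] x 0.036740333876118796 y 0.10200181460781141 yaw -0.031656955468412504 -0.01728798345252508
base [ 0.509  -0.1514  0.012 ] x 0.22821276829856513 y 0.1086732527502059 yaw -0.02981205033596189 -0.010005104121194434
slot [[ 0.44980473 -0.15026238  0.088     ]]
keytop [[0.59787179 0.13917946 0.102     ]]
cam [ 0.29147174 -0.47031464  0.38368803] [[ 0.4192427  -0.90787267 -0.00166183]
 [-0.8822951  -0.40786143  0.23495618]
 [-0.21398809 -0.09703744 -0.97200454]] [ 0.23001847 -0.49906427  0.17794833] [-3.13986942e+00 -1.54199280e-04  4.31825851e-01] 360.79295222373804
```

Call:
{"api": "drive_tool", "payload": {
  "commands": [
    [0, 0, 0, 0, 0, 0.9],
    [0, 0, 0, 0, 0, 0.9],
    [0, 0, 0, 0, 0, 0.9],
    [0, 0, 0, 0, 0, 0.9],
    [0, 0, 0, 0, 0, 0.9],
    [0.38, -0.88, 0.1, 0, 0, 0],
    [0.38, -0.88, 0.1, 0, 0, 0],
    [0.38, -0.88, 0.1, 0, 0, 0],
    [0.38, -0.88, 0.1, 0, 0, 0],
    [0.38, -0.88, 0.1, 0, 0, 0],
    [0.38, -0.88, 0.1, 0, 0, 0],
    [0.38, -0.88, 0.1, 0, 0, 0],
    [0.38, -0.88, 0.1, 0, 0, 0],
    [0.38, -0.88, 0.1, 0, 0, 0],
    [0.38, -0.88, 0.1, 0, 0, 0],
    [0, 0, 0, 0, 0, 0],
    [0, 0, 0, 0, 0, 0]
  ]
}}

```text
time: 2.28
tool_pos: [0.3883, -0.1508, 0.1388]
ee_rot: [3.141, 0.0, -0.018]
wrist_force: [-0.1, 0.1, -0.2]
width: 0.0942
finger_force: 0.0
```

Run:
```python
from h import *
o=get_obs(); print(o['time'],o['tool_pos'],o['ee_rot'],o['wrist_force'])
s=snap('wrist','w1')
im=s['image']; q=proj(s,[[.4495,-.15,.088],[.54,-.152,.054]]);print(q)
u,v=q[0].astype(int)
A=cv2.resize(im[max(0,v-45):v+45,max(0,u-70):u+70],None,fx=5.7,fy=5.7,interpolation=cv2.INTER_CUBIC)
cv2.imwrite('pics/c1.png',A)
print(max(0,u-70),max(0,v-45))
B=s['image']; cv2.imwrite('pics/w1.png',B)
```

```text
2.275 [ 0.3883054  -0.15075498  0.13878453] [ 3.14098409e+00  4.44434815e-04 -1.80072630e-02] [-0.05536202  0.1236719  -0.18809579]
[[281.03471195 132.84593538]
 [281.69848513   4.45887259]]
211 87
```

View pics/w1.png

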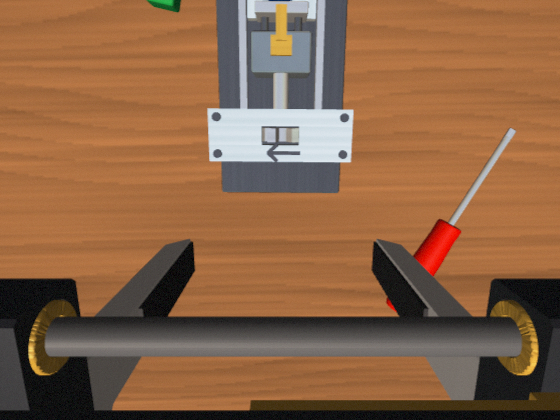

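View pics/c1.png

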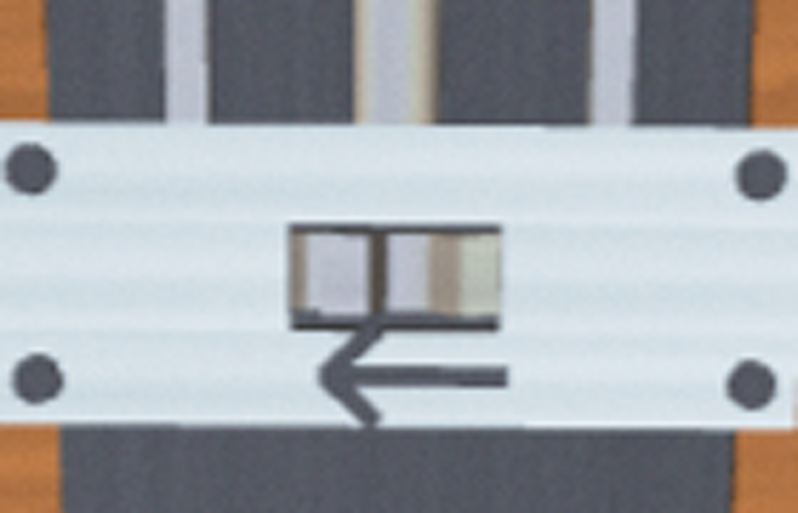

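The wrist view shows the slot from crop (290,228) to (500,325), centred near pixel (280,135), with teeth visible inside it. The range image gives the tooth profile.

Run:
```python
from h import *
s=load('w1')
e=lambda u,v:(211+u/5.7-.41,87+v/5.7-.41)
P=np.array([pt(s,*e(u,v),.088) for u,v in [(290,228),(500,228),(500,325),(290,325)]]);print('slot',P.mean(0),P.round(4).tolist())
C=np.array([pt(s,*e(u,v),.088) for u,v in [(32,168),(760,175),(750,385),(37,378)]]);print('screws',C.mean(0), np.arctan2(-(C[0]-C[1])[0],(C[0]-C[1])[1]))
cov=np.array([pt(s,u,118) for u in (225,335)]);print('coverz',cov)
for v in (133,136):
  for u in range(258,304):
    p=pt(s,u,v); 
    if p[2]<.086: print(v,u,p.round(4))
# shoe/tongue/ring
```

```text
slot [ 0.44794828 -0.14917331  0.088     ] [[0.454, -0.1365, 0.088], [0.4535, -0.162, 0.088], [0.4419, -0.162, 0.088], [0.4424, -0.1362, 0.088]]
screws [ 0.44783189 -0.14916044  0.088     ] -0.02647498979286756
coverz [[ 0.46016009 -0.11160568  0.0880898 ]
 [ 0.45885198 -0.18725129  0.08875549]]
133 261 [ 0.4495 -0.1359  0.0845]
133 262 [ 0.4491 -0.1355  0.066 ]
133 263 [ 0.449  -0.1362  0.0645]
133 264 [ 0.449  -0.1369  0.0634]
133 265 [ 0.449  -0.1377  0.064 ]
133 266 [ 0.449  -0.1384  0.0633]
133 267 [ 0.4493 -0.1398  0.0784]
133 268 [ 0.4493 -0.1405  0.0784]
133 269 [ 0.4493 -0.1412  0.0773]
133 270 [ 0.4493 -0.142   0.078 ]
133 271 [ 0.4493 -0.1428  0.0805]
133 272 [ 0.4493 -0.1434  0.0782]
133 273 [ 0.4492 -0.1441  0.0777]
133 274 [ 0.4493 -0.1449  0.0795]
133 275 [ 0.4492 -0.1456  0.0787]
133 276 [ 0.4491 -0.1462  0.0744]
133 277 [ 0.449  -0.1469  0.0702]
133 278 [ 0.4489 -0.1476  0.0682]
133 279 [ 0.4489 -0.1484  0.0663]
133 280 [ 0.4489 -0.1491  0.0683]
133 281 [ 0.4489 -0.1499  0.067 ]
133 282 [ 0.4489 -0.1506  0.0678]
133 283 [ 0.4488 -0.1514  0.067 ]
133 284 [ 0.4488 -0.1
[... 1046 characters left out ...]
468 -0.1476  0.0694]
136 279 [ 0.4467 -0.1483  0.0665]
136 280 [ 0.4466 -0.1491  0.0661]
136 281 [ 0.4466 -0.1498  0.067 ]
136 282 [ 0.4466 -0.1506  0.0674]
136 283 [ 0.4466 -0.1513  0.0676]
136 284 [ 0.4466 -0.1521  0.0661]
136 285 [ 0.4466 -0.1528  0.0665]
136 286 [ 0.4466 -0.1536  0.0675]
136 287 [ 0.4467 -0.1543  0.071 ]
136 288 [ 0.4467 -0.155   0.0724]
136 289 [ 0.4468 -0.1557  0.0741]
136 290 [ 0.4468 -0.1564  0.0761]
136 291 [ 0.4469 -0.1571  0.0773]
136 292 [ 0.4469 -0.1579  0.0778]
136 293 [ 0.4468 -0.1586  0.077 ]
136 294 [ 0.4468 -0.1593  0.0776]
136 295 [ 0.4468 -0.16    0.0779]
136 296 [ 0.4468 -0.1608  0.077 ]
136 297 [ 0.4468 -0.1615  0.0762]
136 298 [ 0.447  -0.1619  0.0846]
```

Slot centre is about (0.448,-0.149). One tooth sits +6.4 mm (11°) from it and the gap is centred at y_rel ≈ -1.8 mm. Next, the key.

Call:
{"api": "drive_tool", "payload": {
  "commands": [
    [0, 0, -0.5, 0, 0, -0.75],
    [0, 0, 0, 0, 0, -0.75],
    [0, 0, 0, 0, 0, -0.75],
    [0.66, -0.6, 0, 0, 0, 0],
    [0.66, -0.6, 0, 0, 0, 0],
    [0.66, -0.6, 0, 0, 0, 0],
    [0.66, -0.6, 0, 0, 0, 0],
    [0.66, -0.6, 0, 0, 0, 0],
    [0.66, -0.6, 0, 0, 0, 0],
    [0.66, -0.6, 0, 0, 0, 0],
    [0.66, -0.6, 0, 0, 0, 0],
    [0.66, -0.6, 0, 0, 0, 0],
    [0.66, -0.6, 0, 0, 0, 0],
    [0, 0, 0, 0, 0, 0],
    [0, 0, 0, 0, 0, 0]
  ]
}}

```text
time: 4.2
tool_pos: [0.5976, 0.1372, 0.1586]
ee_rot: [3.141, 0.001, 0.205]
wrist_force: [0.4, -0.8, -0.1]
width: 0.0942
finger_force: 0.0
```

Run:
```python
from h import *
o=get_obs(); print(o['tool_pos'],o['ee_rot'],o['wrist_force'])
s=snap('wrist','w2'); print(proj(s,[o['tool_pos'],[.5965,.139,.05]]))
im=s['image'][60:360,80:480]
cv2.imwrite('pics/c2.png',cv2.resize(im,None,fx=2,fy=2,interpolation=cv2.INTER_CUBIC))
```

```text
[0.5976285  0.13718523 0.15857321] [3.14088461e+00 9.52636059e-04 2.05192892e-01] [ 0.42169836 -0.78315815 -0.11931857]
[[283.84907511 239.76658108]
 [281.17166764 202.26555928]]
```

View pics/c2.png

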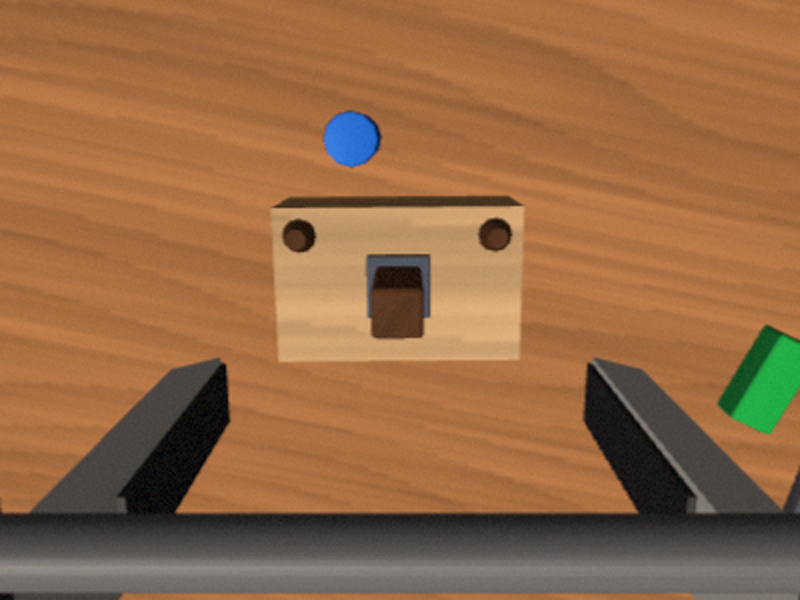

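The block is square in view with top corners (272,207), (524,205), (520,359) and (278,361). The handle top spans (372,289) to (423,338), and the flange spans (367,254) to (430,318).

Run:
```python
from h import *
s=load('w2'); o=get_obs()
c=lambda L,z:np.array([pt(s,80+u/2-.25,60+v/2-.25,z) for u,v in L])
def rep(n,P):
    ex=(P[0]+P[1]-P[2]-P[3]); ey=(P[0]+P[3]-P[1]-P[2])
    print(n,P.mean(0).round(4),'x',np.linalg.norm(ex)/2,'y',np.linalg.norm(ey)/2,'yaw',np.arctan2(ex[1],ex[0]),np.arctan2(-ey[0],ey[1]))
    d=P.mean(0)-o['tool_pos'];a=o['ee_rot'][2]; print('  tool dx dy dz',d[0]*np.cos(a)+d[1]*np.sin(a),d[0]*np.sin(a)-d[1]*np.cos(a),-d[2])
rep('block',c([(272,207),(524,205),(520,359),(278,361)],.05))
rep('keytop',c([(372.5,289),(423.5,289),(423.5,338),(371.5,338)],.102))
print(pt(s,80+398/2,60+313/2),pt(s,80+320/2,60+300/2))
```

```text
block [0.5961 0.1409 0.05  ] x 0.07020346260638048 y 0.1100580427001108 yaw 0.20978711746910678 0.21409019093674275
  tool dx dy dz -0.0005682974918435841 -0.003988732738055515 0.10882066901245155
keytop [0.5965 0.1408 0.102 ] x 0.01901877085193715 y 0.01934796356004588 yaw 0.1933306654060407 0.20575777836712458
  tool dx dy dz -0.0002567367809726738 -0.0037689456588590256 0.05682066901245156
[0.59679298 0.14052263 0.10271516] [0.58190899 0.17370293 0.04958869]
```

Call:
{"api": "drive_tool", "payload": {
  "commands": [
    [-0.01, -0.1, 0, 0, 0, -0.05],
    [0, 0, 0.5, 0, 0, 0],
    [0, 0, 0.5, 0, 0, 0],
    [0, 0, 0.5, 0, 0, 0],
    [0, 0, 0.5, 0, 0, 0],
    [0, 0, 0.25, 0, 0, 0],
    [0, 0, 0.17, 0, 0, 0],
    [0, 0, 0, 0, 0, 0],
    [0, 0, 0, 0, 0, 0]
  ]
}}

```text
time: 5.38
tool_pos: [0.597, 0.1426, 0.063]
ee_rot: [3.141, -0.002, 0.212]
wrist_force: [0.1, -0.2, 0.7]
width: 0.0941
finger_force: 0.0
```

Call:
{"api": "drive_tool", "payload": {
  "commands": [
    [0, 0, 0, 0, 0, 0],
    [0, 0, 0, 0, 0, 0],
    [0, 0, 0, 0, 0, 0],
    [0, 0, 0, 0, 0, 0],
    [0, 0, 0, 0, 0, 0],
    [0, 0, 0, 0, 0, 0],
    [0, 0, 0, 0, 0, 0],
    [0, 0, 0, 0, 0, 0]
  ],
  "gripper": 1.0
}}

```text
time: 6.38
tool_pos: [0.5965, 0.1425, 0.0621]
ee_rot: [3.141, -0.0, 0.212]
wrist_force: [-0.5, 0.2, -0.8]
width: 0.0197
finger_force: 29.8
```

Call:
{"api": "drive_tool", "payload": {
  "commands": [
    [0, 0, -0.2, 0, 0, 0],
    [0, 0, -0.5, 0, 0, 0],
    [0, 0, -0.5, 0, 0, 0],
    [0, 0, -0.5, 0, 0, 0],
    [0, 0, -0.5, 0, 0, 0],
    [0, 0, -0.5, 0, 0, 0],
    [0, 0, 0, 0, 0, 0.78],
    [0, 0, 0, 0, 0, 0.78],
    [0, 0, 0, 0, 0, 0.78],
    [-0.36, 0.74, 0, 0, 0, 0],
    [-0.36, 0.74, 0, 0, 0, 0],
    [-0.36, 0.74, 0, 0, 0, 0],
    [-0.36, 0.74, 0, 0, 0, 0],
    [-0.36, 0.74, 0, 0, 0, 0],
    [-0.36, 0.74, 0, 0, 0, 0],
    [-0.36, 0.74, 0, 0, 0, 0],
    [-0.36, 0.74, 0, 0, 0, 0],
    [-0.36, 0.74, 0, 0, 0, 0],
    [-0.36, 0.74, 0, 0, 0, 0],
    [0, 0, 0, 0, 0, 0]
  ]
}}

```text
time: 8.88
tool_pos: [0.4453, -0.1515, 0.1707]
ee_rot: [3.141, -0.001, -0.026]
wrist_force: [-0.1, -0.4, -0.7]
width: 0.0197
finger_force: 29.8
```

Run:
```python
from h import *
o=get_obs(); print(o['time'],o['tool_pos'],o['ee_rot'],o['wrist_force'],o['wrist_torque'])
s=snap('wrist','w3'); print(proj(s,[o['tool_pos'],[.448,-.149,.088],o['tool_pos']+[0,0,.04],[.57,-.152,.04]]))
im=s['image'][0:300,160:400]
cv2.imwrite('pics/c3.png',cv2.resize(im,None,fx=2,fy=2,interpolation=cv2.INTER_CUBIC))
```

```text
8.875 [ 0.44532611 -0.15153063  0.17069616] [ 3.14104831e+00 -7.86473646e-04 -2.55905964e-02] [-0.08838971 -0.40349969 -0.72703322] [ 0.05231457  0.03017644 -0.03995669]
[[283.74981595 239.53686853]
 [280.28518939 205.01591546]
 [283.99158461 264.9721797 ]
 [280.36913184  56.01398601]]
```

View pics/c3.png

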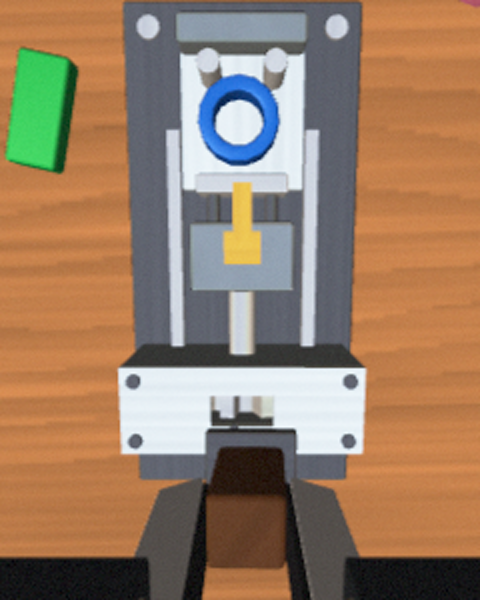

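The key hangs straight. The flange's front edge runs from (207,431) to (297,431) in the crop, the slot spans (211,396) to (274,425), and the ring is at (239,120), standing clear of the pins and the shoe.

Run:
```python
from h import *
s=load('w3'); o=get_obs(); t=o['tool_pos']
c=lambda L,z:np.array([pt(s,160+u/2-.25,v/2-.25,z) for u,v in L])
# flange top front edge
fz=pt(s,160+252/2,436/2);print('flange z',fz)
F=c([(207,431),(297,431)],t[2]-.006); print('flange front mid',F.mean(0),'width',F[0]-F[1],'rel tcp',F.mean(0)-t)
H=c([(205,495),(290,495),(286,567),(207,567)],t[2]+.040);print('handle top',H.mean(0)-t, pt(s,160+247/2,530/2)-t)
S=c([(211,396),(274,396)],.088);print('slot back edge',S)
SC=c([(133,381),(351,381),(349,441),(136,441)],.088);print('screws',SC.mean(0),np.arctan2(-(SC[0]-SC[1])[0],(SC[0]-SC[1])[1]))
print('tongue tip',c([(242,183)],.054),'shoe face',c([(196,174),(288,174)],.05))
print('ring top',c([(239,75),(239,165),(198,120),(280,120)],.042))
print('pins top ',c([(208,59),(275,59)],.054))
for v in range(60,100,2): print(v, pt(s,160+242/2,v).round(4), end=' ')
```

```text
flange z [ 0.45729789 -0.15319598  0.165683  ]
flange front mid [ 0.45873677 -0.15308759  0.16458696] width [0.00068111 0.02727625 0.        ] rel tcp [ 0.01289808 -0.00256304 -0.006     ]
handle top [-0.00081118 -0.00063368  0.04      ] [-3.02501168e-05 -7.73733765e-04  4.13173292e-02]
slot back edge [[ 0.45437781 -0.13689975  0.088     ]
 [ 0.45373716 -0.16258864  0.088     ]]
screws [ 0.4476654  -0.14948014  0.088     ] -0.024920321894421546
tongue tip [[ 0.53963659 -0.15160765  0.054     ]] shoe face [[ 0.54414507 -0.13191996  0.05      ]
 [ 0.54316617 -0.17146644  0.05      ]]
ring top [[ 0.58463431 -0.15144217  0.042     ]
 [ 0.54820061 -0.15045223  0.042     ]
 [ 0.56710503 -0.13319476  0.042     ]
 [ 0.56622728 -0.16871433  0.042     ]]
pins top  [[ 0.58841655 -0.13893535  0.054     ]
 [ 0.58773888 -0.16640831  0.054     ]]
60 [ 0.5701 -0.1525  0.0194] 62 [ 0.5684 -0.1524  0.0188] 64 [ 0.5666 -0.1524  0.0196] 66 [ 0.5648 -0.1523  0.0196] 68 [ 0.563  -0.1523  0.0199] 70 [ 0.5613 -0.1522  0.0198] 72 [ 0.5564 -0.1522  0.0436] 74 [ 0.555  -0.1522  0.0416] 76 [ 0.5534 -0.1521  0.0414] 78 [ 0.5517 -0.1521  0.0415] 80 [ 0.5504 -0.152   0.0386] 82 [ 0.5503 -0.152   0.0238] 84 [ 0.5489 -0.1519  0.0201] 86 [ 0.5471 -0.1519  0.0208] 88 [ 0.5426 -0.1519  0.0499] 90 [ 0.5409 -0.1518  0.0508] 92 [ 0.5388 -0.1518  0.0561] 94 [ 0.5372 -0.1518  0.0562] 96 [ 0.5357 -0.1517  0.0556] 98 [ 0.534  -0.1517  0.0559]
```

Call:
{"api": "drive_tool", "payload": {
  "commands": [
    [0.07, -0.02, 0.4, 0, 0, 0],
    [0, 0, 0.4, 0, 0, 0],
    [0, 0, 0, 0, 0, 0],
    [0, 0, 0, 0, 0, 0],
    [0, 0, 0, 0, 0, 0]
  ]
}}

```text
time: 9.55
tool_pos: [0.4491, -0.1494, 0.1386]
ee_rot: [3.141, -0.001, -0.022]
wrist_force: [-0.9, 0.4, -0.7]
width: 0.0193
finger_force: 29.8
```

Run:
```python
from h import *
s=snap('wrist','w4'); o=get_obs(); t=o['tool_pos']; print(o['time'],t,o['ee_rot'],o['wrist_force'])
g=cv2.cvtColor(s['image'],cv2.COLOR_BGR2GRAY).astype(int)
z=s['range_z']
# flange: points by range with height near flange top
R,_=cv2.Rodrigues(np.array(s['rvec'],float)); T=np.array(s['tvec'],float).ravel()
v,u=np.mgrid[0:420,0:560]
P=np.stack([(u-s['cx'])/s['fx']*z,(v-s['cy'])/s['fy']*z,z],-1)-T; P=P@R
m=(abs(P[...,2]-(t[2]-.006))<.003)&(abs(P[...,0]-t[0])<.02)&(abs(P[...,1]-t[1])<.022)&(z>0)
for r in range(190,250,4):
    k=np.where(m[r])[0]
    if len(k)>20: print('fl',r,k.min(),k.max(),P[r,k.min()].round(4),P[r,k.max()].round(4))
m=(abs(P[...,2]-(t[2]+.040))<.003)&(abs(P[...,0]-t[0])<.02)&(abs(P[...,1]-t[1])<.02)&(z>0)
for r in range(240,300,6):
    k=np.where(m[r])[0]
    if len(k)>20: print('ht',r,k.min(),k.max(),P[r,k.min()].round(4),P[r,k.max()].round(4))
m=abs(P[...,2]-.088)<.004
m&=(abs(P[...,0]-.45)<.025)&(abs(P[...,1]+.15)<.06)
for r in range(150,215,3):
    k=np.where(m[r])[0]
    if len(k)>20:
        gaps=np.where(np.diff(k)>3)[0]
        print('cov',r,P[r,k.min()].round(4),P[r,k.max()].round(4),[(P[r,k[i]].round(4).tolist(),P[r,k[i+1]].round(4).tolist()) for i in gaps])
```

```text
9.6 [ 0.44912915 -0.14952578  0.13867416] [ 3.14102737e+00 -1.08587708e-03 -2.20467755e-02] [-0.48810578 -0.02417585 -0.50741671]
fl 218 262 307 [ 0.4611 -0.1365  0.1322] [ 0.4609 -0.1637  0.1336]
fl 222 262 307 [ 0.4586 -0.1364  0.1322] [ 0.4584 -0.1637  0.1337]
ht 246 243 323 [ 0.4591 -0.1297  0.1779] [ 0.4583 -0.1686  0.178 ]
ht 252 259 306 [ 0.4571 -0.1376  0.1812] [ 0.4566 -0.1601  0.1813]
ht 258 262 303 [ 0.4538 -0.1389  0.1806] [ 0.4536 -0.1587  0.1812]
ht 264 262 302 [ 0.451  -0.1389  0.1815] [ 0.4492 -0.1583  0.1779]
ht 270 263 302 [ 0.4463 -0.139   0.1776] [ 0.4463 -0.1583  0.1786]
ht 276 262 302 [ 0.4449 -0.1387  0.1816] [ 0.443  -0.1582  0.1783]
ht 282 264 301 [ 0.4402 -0.1393  0.1782] [ 0.4395 -0.1577  0.1777]
cov 195 [ 0.4671 -0.0999  0.0863] [ 0.4647 -0.1992  0.0849] []
cov 198 [ 0.465  -0.0998  0.0868] [ 0.463  -0.1987  0.0875] []
cov 201 [ 0.4633 -0.1001  0.0892] [ 0.4608 -0.1988  0.0873] []
cov 204 [ 0.4608 -0.0997  0.0879] [ 0.4588 -0.1986  0.0886] []
cov 207 [ 0.4583 -0.0994  0.0869] [ 0.4565 -0.1987  0.0884] []
cov 210 [ 0.4562 -0.0994  0.0877] [ 0.4542 -0.1989  0.0879] []
cov 213 [ 0.4541 -0.0994  0.0884] [ 0.4518 -0.199   0.0874] [([0.4533, -0.1359, 0.0881], [0.4529, -0.1623, 0.0886])]
```

The key leans about 0.03 rad in the grip. Its tip is about -2.1 mm from the slot centre in y, which is right over the gap, so I can start down carefully.

Call:
{"api": "drive_tool", "payload": {
  "commands": [
    [0, 0, 0.12, 0, 0, 0],
    [0, 0, 0.12, 0, 0, 0],
    [0, 0, 0.05, 0, 0, 0],
    [0, 0, 0, 0, 0, 0]
  ]
}}

```text
time: 10.1
tool_pos: [0.4485, -0.1494, 0.1261]
ee_rot: [-3.141, 0.001, -0.022]
wrist_force: [-0.5, 0.1, -1.1]
width: 0.0199
finger_force: 29.8
```

Call:
{"api": "drive_tool", "payload": {
  "commands": [
    [0, 0, 0.05, 0, 0, 0],
    [0, 0, 0.05, 0, 0, 0],
    [0, 0, 0, 0, 0, 0]
  ]
}}

```text
time: 10.48
tool_pos: [0.4486, -0.1494, 0.1223]
ee_rot: [-3.142, 0.0, -0.022]
wrist_force: [-0.2, -0.1, -0.6]
width: 0.0195
finger_force: 29.8
```

Call:
{"api": "drive_tool", "payload": {
  "commands": [
    [0, 0, 0.05, 0, 0, 0],
    [0, 0, 0.04, 0, 0, 0],
    [0, 0, 0, 0, 0, 0]
  ]
}}

```text
time: 10.85
tool_pos: [0.4486, -0.1494, 0.1187]
ee_rot: [-3.142, 0.0, -0.022]
wrist_force: [0.6, 0.3, -0.6]
width: 0.0195
finger_force: 29.8
```

Call:
{"api": "drive_tool", "payload": {
  "commands": [
    [0, 0, 0.05, 0, 0, 0],
    [0, 0, 0.05, 0, 0, 0],
    [0, 0, 0, 0, 0, 0]
  ]
}}

```text
time: 11.22
tool_pos: [0.4485, -0.1494, 0.1146]
ee_rot: [-3.141, 0.0, -0.022]
wrist_force: [-0.0, -0.4, -0.7]
width: 0.0196
finger_force: 29.8
```

Call:
{"api": "drive_tool", "payload": {
  "commands": [
    [0, -0.05, 0.02, 0, 0, 0],
    [0, -0.05, 0, 0, 0, 0],
    [0, -0.05, 0, 0, 0, 0],
    [0, 0, 0, 0, 0, 0]
  ]
}}

```text
time: 11.72
tool_pos: [0.4488, -0.1454, 0.1142]
ee_rot: [3.137, -0.0, -0.023]
wrist_force: [1.2, -5.5, -2.3]
width: 0.0199
finger_force: 30.1
```

Call:
{"api": "drive_tool", "payload": {
  "commands": [
    [0, -0.05, 0, 0, 0, 0],
    [0, -0.05, 0, 0, 0, 0],
    [0, 0, 0, 0, 0, 0]
  ]
}}

```text
time: 12.1
tool_pos: [0.449, -0.1423, 0.1143]
ee_rot: [3.135, -0.0, -0.023]
wrist_force: [-0.8, -6.8, -2.9]
width: 0.0197
finger_force: 30.3
```

```bash
cat > m.py <<'E'
from h import *
import sys
def measure(name):
    s=snap('wrist',name); o=get_obs(); t=o['tool_pos']
    print(round(o['time'],2),t.round(4),o['ee_rot'].round(3),'F',o['wrist_force'].round(1),'M',o['wrist_torque'].round(2))
    z=s['range_z']; R,_=cv2.Rodrigues(np.array(s['rvec'],float)); T=np.array(s['tvec'],float).ravel()
    v,u=np.mgrid[0:420,0:560]
    P=(np.stack([(u-s['cx'])/s['fx']*z,(v-s['cy'])/s['fy']*z,z],-1)-T)@R
    hsv=cv2.cvtColor(s['image'],cv2.COLOR_BGR2HSV); H,S,V=[hsv[...,i].astype(int) for i in range(3)]
    box=lambda x0,x1,y0,y1:(P[...,0]>x0)&(P[...,0]<x1)&(P[...,1]>y0)&(P[...,1]<y1)
    br=(H>15)&(H<32)&(S>110)&box(.5,.58,-.175,-.13); bl=(H>100)&(H<130)&(S>120)&box(.53,.6,-.19,-.11)
    print('tongue tip x',np.sort(np.nan_to_num(P[br][:,0]))[-6:].round(4), 'n',br.sum())
    # ring top: ellipse of contour
    c=max(cv2.findContours(bl.astype(np.uint8),cv2.RETR_EXTERNAL,cv2.CHAIN_APPROX_NONE)[0],key=len)
    a=P[bl&(abs(P[...,2]-.042)<.004)]; print('ring x',np.percentile(a[:,0],[.5,99.5]).round(4),'y',np.percentile(a[:,1],[.5,99.5]).round(4))
    sh=box(.52,.6,-.171,-.162)&(abs(P[...,2]-.05)<.004)&~bl; print('shoe top face x',np.percentile(P[sh][:,0],[2,98]).round(4))
    return s,P
if __name__=='__main__': measure(sys.argv[1])
E
python3 m.py m0
```

```text
12.15 [ 0.4489 -0.1424  0.1143] [ 3.135 -0.    -0.023] F [ 0.3 -7.5 -2. ] M [-1.88  0.08 -0.04]
tongue tip x [0.5403 0.5404 0.5404 0.5404 0.5404 0.5404] n 750
ring x [0.5503 0.5843] y [-0.1673 -0.1336]
shoe top face x [0.5206 0.5908]
```

Call:
{"api": "drive_tool", "payload": {
  "commands": [
    [0, -0.05, 0, 0, 0, 0],
    [0, -0.04, 0, 0, 0, 0],
    [0, 0, 0, 0, 0, 0]
  ]
}}

```text
time: 12.52
tool_pos: [0.4492, -0.1388, 0.1147]
ee_rot: [3.135, -0.001, -0.023]
wrist_force: [-0.3, -7.4, -1.0]
width: 0.02
finger_force: 30.3
```

Run:
```python
from m import *
s,P=measure('m1')
print(proj(s,[[.56,-.151,.05]]))
im=s['image'][0:240,190:380]
cv2.imwrite('pics/c4.png',cv2.resize(im,None,fx=2.5,fy=2.5,interpolation=cv2.INTER_CUBIC))
```

```text
12.57 [ 0.4492 -0.1388  0.1146] [ 3.135e+00 -1.000e-03 -2.300e-02] F [-0.8 -7.2 -1.6] M [-1.8   0.12 -0.02]
tongue tip x [0.5412 0.5412 0.5412 0.5413 0.5413 0.5414] n 786
ring x [0.5504 0.5843] y [-0.1674 -0.1336]
shoe top face x [0.5206 0.5908]
[[296.86031755  59.62668444]]
```

View pics/c4.png

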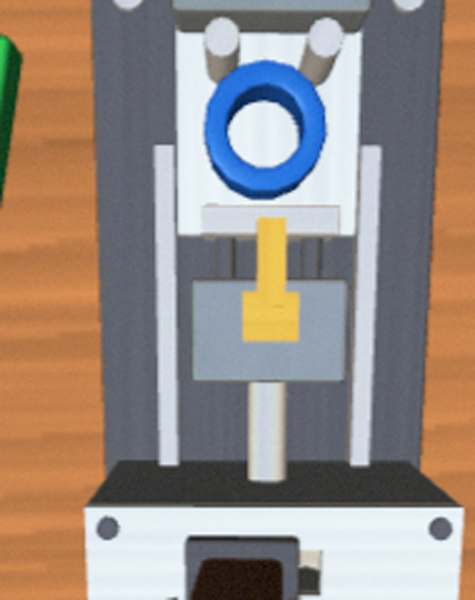

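The tongue has moved forward and the ring is still free, with about 2 mm of carriage travel so far. I'll lift the blade out of the teeth, keep it inside the slot, and return for the next tooth.

Call:
{"api": "drive_tool", "payload": {
  "commands": [
    [0, 0.06, 0, 0, 0, 0],
    [0, 0, -0.12, 0, 0, 0],
    [0, 0, -0.12, 0, 0, 0],
    [0, 0.15, 0, 0, 0, 0],
    [0, 0.15, 0, 0, 0, 0],
    [0, 0.14, 0, 0, 0, 0],
    [0, 0, 0, 0, 0, 0],
    [0, 0, 0, 0, 0, 0]
  ]
}}

```text
time: 13.58
tool_pos: [0.4485, -0.1558, 0.1236]
ee_rot: [-3.141, 0.0, -0.022]
wrist_force: [-0.1, 0.8, -1.3]
width: 0.0197
finger_force: 29.8
```

Run:
```python
from m import *
s,P=measure('m2')
t=get_obs()['tool_pos']; z=s['range_z']
m=(abs(P[...,2]-(t[2]-.006))<.003)&(abs(P[...,0]-t[0])<.02)&(abs(P[...,1]-t[1])<.022)&(z>0)
for r in range(214,226,2):
    k=np.where(m[r])[0]
    if len(k)>20: print('fl',r,(P[r,k.min()]/2+P[r,k.max()]/2).round(4),(P[r,k.min()]-P[r,k.max()]).round(4))
m=(abs(P[...,2]-(t[2]+.040))<.003)&(abs(P[...,0]-t[0])<.02)&(abs(P[...,1]-t[1])<.018)&(z>0)
for r in range(256,282,5):
    k=np.where(m[r])[0]
    if len(k)>20: print('ht',r,(P[r,k.min()]/2+P[r,k.max()]/2).round(4),(P[r,k.min()]-P[r,k.max()]).round(4))
```

```text
13.62 [ 0.4485 -0.1557  0.1236] [-3.141  0.    -0.022] F [ 0.2  0.4 -1. ] M [0.01 0.07 0.03]
tongue tip x [0.5409 0.541  0.541  0.541  0.541  0.541 ] n 747
ring x [0.5504 0.5843] y [-0.1675 -0.1341]
shoe top face x [0.5205 0.5909]
fl 216 [ 0.4612 -0.1564  0.1164] [-0.      0.0274 -0.0024]
fl 218 [ 0.4602 -0.1564  0.1174] [-0.0002  0.0273 -0.0031]
fl 220 [ 0.4591 -0.1564  0.1179] [ 0.0004  0.0273 -0.0008]
fl 222 [ 0.4577 -0.1564  0.1174] [ 0.0004  0.0274 -0.0007]
ht 256 [ 0.454  -0.1552  0.1656] [-0.0001  0.0198 -0.0014]
ht 261 [ 0.4515 -0.1551  0.1658] [0.0004 0.0198 0.0001]
ht 266 [ 0.4478 -0.1551  0.1631] [0.001  0.0192 0.0013]
ht 271 [ 0.4457 -0.1549  0.1644] [0.0022 0.0196 0.0042]
ht 276 [ 0.4424 -0.1549  0.1628] [0.0005 0.0194 0.0003]
ht 281 [ 0.44   -0.1546  0.1634] [-0.      0.0189 -0.001 ]
```

Call:
{"api": "drive_tool", "payload": {
  "commands": [
    [0, 0, 0.06, 0, 0, 0],
    [0, 0, 0.05, 0, 0, 0],
    [0, 0, 0, 0, 0, 0]
  ]
}}

```text
time: 14.0
tool_pos: [0.4488, -0.1558, 0.1197]
ee_rot: [3.141, -0.001, -0.022]
wrist_force: [0.9, -0.8, 1.9]
width: 0.0198
finger_force: 29.8
```

Call:
{"api": "drive_tool", "payload": {
  "commands": [
    [0, 0, 0.05, 0, 0, 0],
    [0, 0, 0.06, 0, 0, 0],
    [0, 0, 0, 0, 0, 0]
  ]
}}

```text
time: 14.38
tool_pos: [0.4501, -0.1571, 0.1186]
ee_rot: [3.138, -0.005, -0.022]
wrist_force: [-2.0, -0.3, 12.9]
width: 0.0195
finger_force: 30.0
```

The blade landed on a tooth: 13 N, with the tip pushed towards -y. Under load the tip lags the TCP by about 3 mm, so that tooth only reached about 22°. I'll lift, re-enter the previous gap at about +3 mm and push further.

Call:
{"api": "drive_tool", "payload": {
  "commands": [
    [0, 0, -0.13, 0, 0, 0],
    [0, 0, -0.12, 0, 0, 0],
    [0, -0.14, 0, 0, 0, 0],
    [0, -0.15, 0, 0, 0, 0],
    [0, 0, 0, 0, 0, 0],
    [0, 0, 0.06, 0, 0, 0],
    [0, 0, 0.06, 0, 0, 0],
    [0, 0, 0, 0, 0, 0]
  ]
}}

```text
time: 15.38
tool_pos: [0.4486, -0.1442, 0.1196]
ee_rot: [-3.141, 0.001, -0.022]
wrist_force: [0.4, 0.2, -1.5]
width: 0.02
finger_force: 29.9
```

Call:
{"api": "drive_tool", "payload": {
  "commands": [
    [0, 0, 0.05, 0, 0, 0],
    [0, 0, 0, 0, 0, 0]
  ]
}}

```text
time: 15.62
tool_pos: [0.4488, -0.1443, 0.1179]
ee_rot: [-3.142, 0.0, -0.022]
wrist_force: [0.0, -0.0, -1.4]
width: 0.0195
finger_force: 29.9
```

Call:
{"api": "drive_tool", "payload": {
  "commands": [
    [0, 0, 0.05, 0, 0, 0],
    [0, 0, 0.04, 0, 0, 0],
    [0, 0, 0, 0, 0, 0]
  ]
}}

```text
time: 16.0
tool_pos: [0.4487, -0.1442, 0.1142]
ee_rot: [-3.142, 0.0, -0.022]
wrist_force: [-0.1, -0.4, -0.8]
width: 0.0198
finger_force: 29.9
```

Call:
{"api": "drive_tool", "payload": {
  "commands": [
    [0, -0.06, 0, 0, 0, 0],
    [0, -0.06, 0, 0, 0, 0],
    [0, -0.06, 0, 0, 0, 0],
    [0, 0, 0, 0, 0, 0]
  ]
}}

```text
time: 16.5
tool_pos: [0.4492, -0.1398, 0.1151]
ee_rot: [3.135, -0.001, -0.023]
wrist_force: [0.2, -6.6, -0.8]
width: 0.02
finger_force: 30.1
```

Call:
{"api": "drive_tool", "payload": {
  "commands": [
    [0, -0.05, 0, 0, 0, 0],
    [0, -0.03, 0, 0, 0, 0],
    [0, 0, 0, 0, 0, 0]
  ]
}}

```text
time: 16.88
tool_pos: [0.4493, -0.137, 0.1153]
ee_rot: [3.134, -0.001, -0.023]
wrist_force: [-0.9, -6.2, -0.5]
width: 0.0198
finger_force: 30.2
```

Call:
{"api": "drive_tool", "payload": {
  "commands": [
    [0, -0.04, 0, 0, 0, 0],
    [0, 0, 0, 0, 0, 0]
  ]
}}

```text
time: 17.12
tool_pos: [0.4494, -0.136, 0.1153]
ee_rot: [3.133, -0.001, -0.024]
wrist_force: [-0.7, -8.1, 0.1]
width: 0.0204
finger_force: 30.3
```

Call:
{"api": "drive_tool", "payload": {
  "commands": [
    [0, -0.04, 0, 0, 0, 0],
    [0, 0, 0, 0, 0, 0]
  ]
}}

```text
time: 17.38
tool_pos: [0.4495, -0.1348, 0.1155]
ee_rot: [3.132, -0.002, -0.024]
wrist_force: [-0.5, -9.8, -0.8]
width: 0.0199
finger_force: 30.4
```

```bash
python3 m.py m3
```

```text
17.43 [ 0.4495 -0.1348  0.1155] [ 3.132e+00 -2.000e-03 -2.400e-02] F [-0.6 -8.4 -0.5] M [-2.25  0.15  0.03]
tongue tip x [0.5416 0.5416 0.5416 0.5416 0.5416 0.5416] n 787
ring x [0.5503 0.5842] y [-0.1673 -0.134 ]
shoe top face x [0.5203 0.5908]
```

Call:
{"api": "drive_tool", "payload": {
  "commands": [
    [0, 0.1, 0, 0, 0, 0],
    [0, 0.04, -0.12, 0, 0, 0],
    [0, 0, -0.12, 0, 0, 0],
    [0, 0.2, 0, 0, 0, 0],
    [0, 0.2, 0, 0, 0, 0],
    [0, 0.16, 0, 0, 0, 0],
    [0, 0, 0, 0, 0, 0],
    [0, 0, 0.06, 0, 0, 0],
    [0, 0, 0.06, 0, 0, 0],
    [0, 0, 0, 0, 0, 0]
  ]
}}

```text
time: 18.68
tool_pos: [0.4483, -0.1584, 0.1189]
ee_rot: [-3.141, 0.001, -0.022]
wrist_force: [0.2, -0.5, 0.0]
width: 0.0195
finger_force: 29.8
```

Call:
{"api": "drive_tool", "payload": {
  "commands": [
    [0, 0, 0.05, 0, 0, 0],
    [0, 0, 0, 0, 0, 0]
  ]
}}

```text
time: 18.92
tool_pos: [0.4484, -0.1585, 0.1171]
ee_rot: [-3.142, 0.0, -0.022]
wrist_force: [-0.8, -0.2, -1.4]
width: 0.0193
finger_force: 29.8
```

Call:
{"api": "drive_tool", "payload": {
  "commands": [
    [0, 0, 0.05, 0, 0, 0],
    [0, 0, 0.03, 0, 0, 0],
    [0, 0, 0, 0, 0, 0]
  ]
}}

```text
time: 19.3
tool_pos: [0.4484, -0.1586, 0.1139]
ee_rot: [-3.142, 0.0, -0.022]
wrist_force: [0.2, -0.2, -0.9]
width: 0.0197
finger_force: 29.8
```

Call:
{"api": "drive_tool", "payload": {
  "commands": [
    [0, -0.07, 0, 0, 0, 0],
    [0, -0.07, 0, 0, 0, 0],
    [0, -0.07, 0, 0, 0, 0],
    [0, -0.07, 0, 0, 0, 0],
    [0, 0, 0, 0, 0, 0]
  ]
}}

```text
time: 19.92
tool_pos: [0.4488, -0.1499, 0.1144]
ee_rot: [3.136, -0.0, -0.023]
wrist_force: [0.0, -6.1, -1.6]
width: 0.0198
finger_force: 30.1
```

Call:
{"api": "drive_tool", "payload": {
  "commands": [
    [0, -0.07, 0.02, 0, 0, 0],
    [0, -0.07, 0.02, 0, 0, 0],
    [0, -0.07, 0, 0, 0, 0],
    [0, -0.07, 0, 0, 0, 0],
    [0, -0.07, 0, 0, 0, 0],
    [0, 0, 0, 0, 0, 0]
  ]
}}

```text
time: 20.68
tool_pos: [0.4494, -0.1367, 0.1133]
ee_rot: [3.134, -0.001, -0.023]
wrist_force: [-0.7, -6.8, -0.3]
width: 0.02
finger_force: 30.3
```

```bash
python3 m.py m4
```

```text
20.73 [ 0.4494 -0.1367  0.1134] [ 3.134e+00 -1.000e-03 -2.300e-02] F [-0.1 -7.3 -1.3] M [-1.83  0.13  0.03]
tongue tip x [0.5459 0.5459 0.5459 0.546  0.546  0.546 ] n 813
ring x [0.5517 0.5855] y [-0.1674 -0.1337]
shoe top face x [0.5202 0.5908]
```

Call:
{"api": "drive_tool", "payload": {
  "commands": [
    [0, -0.04, 0, 0, 0, 0],
    [0, 0, 0, 0, 0, 0],
    [0, 0.1, 0, 0, 0, 0],
    [0, 0.03, -0.14, 0, 0, 0],
    [0, 0, -0.14, 0, 0, 0],
    [0, 0.2, 0, 0, 0, 0],
    [0, 0.2, 0, 0, 0, 0],
    [0, 0.12, 0, 0, 0, 0],
    [0, 0, 0, 0, 0, 0],
    [0, 0, 0.06, 0, 0, 0],
    [0, 0, 0.06, 0, 0, 0],
    [0, 0, 0, 0, 0, 0]
  ]
}}

```text
time: 22.22
tool_pos: [0.4483, -0.1576, 0.1185]
ee_rot: [-3.141, 0.001, -0.022]
wrist_force: [0.3, -0.5, -0.3]
width: 0.0191
finger_force: 29.8
```

Call:
{"api": "drive_tool", "payload": {
  "commands": [
    [0, 0, 0.06, 0, 0, 0],
    [0, 0, 0, 0, 0, 0]
  ]
}}

```text
time: 22.48
tool_pos: [0.4484, -0.1577, 0.1162]
ee_rot: [-3.141, 0.0, -0.022]
wrist_force: [-0.5, 0.0, -0.9]
width: 0.02
finger_force: 29.8
```

Call:
{"api": "drive_tool", "payload": {
  "commands": [
    [0, 0, 0.06, 0, 0, 0],
    [0, 0, 0, 0, 0, 0],
    [0, -0.07, 0, 0, 0, 0],
    [0, -0.07, 0, 0, 0, 0],
    [0, -0.07, 0, 0, 0, 0],
    [0, -0.07, 0, 0, 0, 0],
    [0, -0.07, 0.02, 0, 0, 0],
    [0, -0.07, 0.02, 0, 0, 0],
    [0, 0, 0, 0, 0, 0]
  ]
}}

```text
time: 23.6
tool_pos: [0.4494, -0.1446, 0.114]
ee_rot: [3.133, -0.002, -0.023]
wrist_force: [-1.3, -6.4, 1.1]
width: 0.0202
finger_force: 30.3
```

```bash
python3 m.py m5
```

```text
23.65 [ 0.4494 -0.1446  0.1141] [ 3.133e+00 -2.000e-03 -2.300e-02] F [-0.5 -7.3  1.2] M [-1.91  0.28 -0.05]
tongue tip x [0.5475 0.5475 0.5475 0.5475 0.5476 0.5476] n 806
ring x [0.552  0.5858] y [-0.1675 -0.1338]
shoe top face x [0.5205 0.5905]
```

The ring has stopped moving at centre x≈0.5689 while the tongue still advances, so the shoe is now compressing (about 1.2 mm). About 2.8 mm remains. I'll continue this stroke.

Call:
{"api": "drive_tool", "payload": {
  "commands": [
    [0, -0.07, 0, 0, 0, 0],
    [0, -0.07, 0, 0, 0, 0],
    [0, -0.06, 0, 0, 0, 0],
    [0, 0, 0, 0, 0, 0]
  ]
}}

```text
time: 24.15
tool_pos: [0.4494, -0.1369, 0.1135]
ee_rot: [3.133, -0.001, -0.023]
wrist_force: [-0.8, -8.1, 0.9]
width: 0.0203
finger_force: 30.6
```

```bash
python3 m.py m6
```

```text
24.2 [ 0.4494 -0.1369  0.1135] [ 3.133e+00 -2.000e-03 -2.400e-02] F [-0.2 -9.1  0.4] M [-2.1   0.16 -0.01]
tongue tip x [0.5491 0.5491 0.5492 0.5492 0.5492 0.5493] n 814
ring x [0.5524 0.586 ] y [-0.1676 -0.1339]
shoe top face x [0.5203 0.5909]
```

Call:
{"api": "drive_tool", "payload": {
  "commands": [
    [0, -0.05, 0, 0, 0, 0],
    [0, -0.01, 0, 0, 0, 0],
    [0, 0, 0, 0, 0, 0]
  ]
}}

```text
time: 24.58
tool_pos: [0.4494, -0.1347, 0.1135]
ee_rot: [3.132, -0.001, -0.024]
wrist_force: [-0.4, -8.2, -0.0]
width: 0.0202
finger_force: 30.8
```

Run:
```python
from m import *
s,P=measure('m7')
im=s['image'][0:150,230:360]
cv2.imwrite('pics/c5.png',cv2.resize(im,None,fx=4,fy=4,interpolation=cv2.INTER_CUBIC))
```

```text
24.62 [ 0.4494 -0.1348  0.1135] [ 3.132e+00 -1.000e-03 -2.400e-02] F [-0.9 -9.  -0.6] M [-2.26  0.18  0.04]
tongue tip x [0.5491 0.5491 0.5492 0.5492 0.5492 0.5493] n 802
ring x [0.5524 0.5859] y [-0.1671 -0.1334]
shoe top face x [0.5203 0.5907]
```

View pics/c5.png

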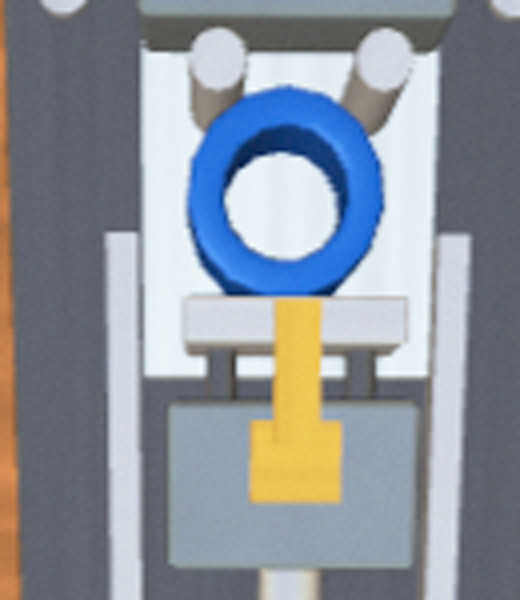

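The ring sits against both pins and the tongue tip (row ~298) looks flush with the shoe's front edge (row ~298). I'll check this at sub-pixel level.

```bash
cat > sp.py <<'E'
from h import *
def sub(s,chan,u0,u1,v0,v1):
    p=s['image'][v0:v1,u0:u1].astype(float); p=(p[...,chan] if chan<3 else p[...,2]-p[...,0]).mean(1)
    p=cv2.resize(p.reshape(-1,1),(1,len(p))).ravel(); lo,hi=p[:3].mean(),p[-3:].mean(); m=(lo+hi)/2
    i=np.where((p[:-1]-m)*(p[1:]-m)<=0)[0]; return [v0+k+(m-p[k])/(p[k+1]-p[k]) for k in i]
def go(name):
    s=load(name); 
    for v in sub(s,3,300,309,64,84): print(name,'tongue',round(v,2),pt(s,304,v,.054)[:2].round(4),pt(s,304,v,.056)[:2].round(4))
    for a,b in((279,285),(322,328)):
        for v in sub(s,2,a,b,66,80): print(' shoe',a,round(v,2),pt(s,(a+b)/2,v,.05)[:2].round(4))
if __name__=='__main__':
    for n in ('m5','m6','m7'): go(n)
    s=load('m7'); print(s['image'][66:86,282].tolist())
E
python3 sp.py
```

```text
m5 tongue 68.88 [ 0.5535 -0.1615] [ 0.5532 -0.1614]
 shoe 279 74.51 [ 0.5506 -0.1462]
 shoe 322 67.78 [ 0.5544 -0.1766]
 shoe 322 70.67 [ 0.5525 -0.1766]
 shoe 322 76.71 [ 0.5485 -0.1766]
m6 tongue 73.84 [ 0.5501 -0.1538] [ 0.5499 -0.1536]
 shoe 279 71.13 [ 0.5528 -0.1386]
 shoe 322 73.31 [ 0.5507 -0.1688]
m7 tongue 73.87 [ 0.5501 -0.1517] [ 0.5499 -0.1516]
 shoe 279 68.8 [ 0.5543 -0.1366]
 shoe 322 73.31 [ 0.5507 -0.1668]
[[123, 60, 19], [119, 64, 14], [153, 107, 82], [220, 198, 176], [245, 240, 230], [247, 243, 234], [248, 243, 236], [222, 215, 199], [195, 198, 203], [228, 219, 215], [229, 220, 215], [228, 219, 214], [227, 218, 211], [227, 218, 212], [229, 218, 211], [229, 219, 213], [228, 218, 211], [229, 220, 213], [227, 219, 215], [175, 181, 180]]
```

The shoe is compressed about 3 mm, with the tongue roughly 0.7 mm short of flush. I'll take one small partial stroke with the next tooth to centre it.

Call:
{"api": "drive_tool", "payload": {
  "commands": [
    [0, 0.1, 0, 0, 0, 0],
    [0, 0.05, -0.14, 0, 0, 0],
    [0, 0, -0.14, 0, 0, 0],
    [0, 0.2, 0, 0, 0, 0],
    [0, 0.2, 0, 0, 0, 0],
    [0, 0.14, 0, 0, 0, 0],
    [0, 0, 0, 0, 0, 0],
    [0, 0, 0.06, 0, 0, 0],
    [0, 0, 0.05, 0, 0, 0],
    [0, 0, 0, 0, 0, 0]
  ]
}}

```text
time: 25.88
tool_pos: [0.4483, -0.1582, 0.1189]
ee_rot: [3.141, 0.001, -0.022]
wrist_force: [-0.0, 0.1, -0.9]
width: 0.0199
finger_force: 29.8
```

Run:
```python
from m import *
s,P=measure('m8')
for u0,u1 in((294,301),(290,297)): print(s['image'][64:86,u0:u1].mean(1).round(0).astype(int).tolist())
```

```text
25.93 [ 0.4484 -0.1582  0.1191] [ 3.141  0.    -0.022] F [ 0.8 -0.4 -1.1] M [ 0.02  0.02 -0.01]
tongue tip x [0.5491 0.5491 0.5491 0.5492 0.5492 0.5493] n 764
ring x [0.5523 0.5858] y [-0.1676 -0.1341]
shoe top face x [0.5203 0.5902]
[[244, 239, 230], [243, 238, 229], [244, 238, 229], [243, 238, 229], [243, 238, 229], [244, 238, 230], [243, 239, 229], [244, 238, 229], [244, 238, 230], [244, 239, 230], [202, 202, 201], [222, 214, 208], [223, 214, 208], [222, 213, 207], [221, 212, 205], [220, 212, 207], [221, 214, 206], [221, 213, 207], [222, 214, 208], [221, 213, 206], [223, 217, 211], [172, 174, 174]]
[[214, 201, 189], [218, 207, 195], [230, 221, 211], [240, 233, 223], [241, 236, 226], [242, 236, 227], [241, 236, 226], [242, 235, 226], [242, 236, 227], [231, 224, 213], [196, 199, 202], [226, 217, 211], [227, 217, 211], [226, 216, 209], [224, 214, 207], [225, 215, 208], [226, 217, 210], [226, 216, 209], [227, 217, 211], [227, 219, 212], [224, 219, 213], [146, 151, 153]]
```

Call:
{"api": "drive_tool", "payload": {
  "commands": [
    [0, 0, 0.05, 0, 0, 0],
    [0, 0, 0, 0, 0, 0]
  ]
}}

```text
time: 26.18
tool_pos: [0.4484, -0.1582, 0.1171]
ee_rot: [3.142, 0.0, -0.022]
wrist_force: [-0.1, 0.2, -0.5]
width: 0.0198
finger_force: 29.8
```

Call:
{"api": "drive_tool", "payload": {
  "commands": [
    [0, 0, 0.04, 0, 0, 0],
    [0, 0, 0.03, 0, 0, 0],
    [0, -0.07, 0, 0, 0, 0],
    [0, -0.07, 0, 0, 0, 0],
    [0, -0.04, 0, 0, 0, 0],
    [0, 0, 0, 0, 0, 0]
  ]
}}

```text
time: 26.92
tool_pos: [0.4485, -0.1538, 0.1145]
ee_rot: [3.135, 0.0, -0.023]
wrist_force: [0.8, -7.1, -2.9]
width: 0.0196
finger_force: 30.2
```

```bash
python3 m.py m9
```

```text
26.98 [ 0.4485 -0.1538  0.1145] [ 3.135  0.    -0.023] F [-0.7 -7.  -2.7] M [-1.71  0.07  0.08]
tongue tip x [0.5493 0.5493 0.5494 0.5494 0.5494 0.5494] n 794
ring x [0.5525 0.586 ] y [-0.1673 -0.1337]
shoe top face x [0.5204 0.5909]
```

Call:
{"api": "drive_tool", "payload": {
  "commands": [
    [0, -0.05, 0, 0, 0, 0],
    [0, -0.04, 0, 0, 0, 0],
    [0, 0, 0, 0, 0, 0]
  ]
}}

```text
time: 27.35
tool_pos: [0.4487, -0.1507, 0.1149]
ee_rot: [3.134, -0.0, -0.023]
wrist_force: [-0.4, -7.0, -1.4]
width: 0.0198
finger_force: 30.3
```

Run:
```python
from m import *
s,P=measure('m10')
q=proj(s,[[.55,-.1525,.054],[.55,-.140,.05],[.55,-.165,.05]]);print(q)
im=s['image'][50:110,int(q[0,0])-35:int(q[0,0])+35]
cv2.imwrite('pics/c6.png',cv2.resize(im,None,fx=8,fy=8,interpolation=cv2.INTER_CUBIC))
```

```text
27.4 [ 0.4487 -0.1507  0.1149] [ 3.134 -0.    -0.023] F [-0.7 -6.6 -1.7] M [-1.92  0.16  0.05]
tongue tip x [0.5501 0.5501 0.5502 0.5502 0.5502 0.5502] n 774
ring x [0.5527 0.586 ] y [-0.1672 -0.1341]
shoe top face x [0.5206 0.5903]
[[282.30829788  73.62096974]
 [264.60926331  74.78694666]
 [299.93773181  73.97578186]]
```

View pics/c6.png

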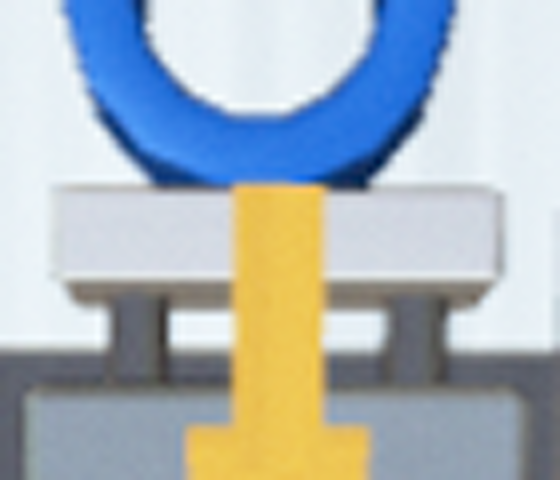

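The tongue tip (row 183) is now about flush with the shoe edge (row 187). I'll unload, withdraw the key and carry it back to the block.

Call:
{"api": "drive_tool", "payload": {
  "commands": [
    [0, 0.05, 0, 0, 0, 0],
    [0, 0.04, 0, 0, 0, 0],
    [0, 0, -0.15, 0, 0, 0],
    [0, 0, -0.2, 0, 0, 0],
    [0, 0, -0.35, 0, 0, 0],
    [0, 0, -0.35, 0, 0, 0],
    [0, 0, -0.35, 0, 0, 0],
    [0, 0, 0, 0, 0, 0]
  ]
}}

```text
time: 28.4
tool_pos: [0.4497, -0.1513, 0.1725]
ee_rot: [3.14, -0.003, -0.022]
wrist_force: [-0.3, 0.0, -0.7]
width: 0.0198
finger_force: 29.8
```

Call:
{"api": "drive_tool", "payload": {
  "commands": [
    [0, 0, 0, 0, 0, -0.78],
    [0, 0, 0, 0, 0, -0.78],
    [0, 0, 0, 0, 0, -0.78],
    [0.51, -0.64, 0, 0, 0, 0],
    [0.51, -0.64, 0, 0, 0, 0],
    [0.51, -0.64, 0, 0, 0, 0],
    [0.51, -0.64, 0, 0, 0, 0],
    [0.51, -0.64, 0, 0, 0, 0],
    [0.51, -0.64, 0, 0, 0, 0],
    [0.51, -0.64, 0, 0, 0, 0],
    [0.51, -0.64, 0, 0, 0, 0],
    [0.51, -0.64, 0, 0, 0, 0],
    [0.51, -0.64, 0, 0, 0, 0],
    [0, 0, 0, 0, 0, 0],
    [0, 0, 0, 0, 0, 0]
  ]
}}

```text
time: 30.28
tool_pos: [0.5939, 0.1417, 0.1698]
ee_rot: [3.141, 0.002, 0.212]
wrist_force: [-1.2, 0.9, -0.9]
width: 0.0196
finger_force: 29.8
```

Run:
```python
from h import *
s=snap('wrist','w5'); o=get_obs(); t=o['tool_pos']; print(o['time'],t,o['ee_rot'],o['wrist_force'])
z=s['range_z']; R,_=cv2.Rodrigues(np.array(s['rvec'],float)); T=np.array(s['tvec'],float).ravel()
v,u=np.mgrid[0:420,0:560]
P=(np.stack([(u-s['cx'])/s['fx']*z,(v-s['cy'])/s['fy']*z,z],-1)-T)@R
a=.212; D=P-t; X=D[...,0]*np.cos(a)+D[...,1]*np.sin(a); Y=D[...,0]*np.sin(a)-D[...,1]*np.cos(a)
def ext(n,m):
    print(n,m.sum(),'X',np.percentile(X[m],[1,99]).round(4),'Y',np.percentile(Y[m],[1,99]).round(4),'z',np.median(P[m][:,2]).round(4))
ext('block',(abs(P[...,2]-.05)<.004)&(abs(X)<.06)&(abs(Y)<.08))
m=(abs(P[...,2]-(t[2]-.006))<.004)&(abs(X)<.02)&(abs(Y)<.02); ext('flange',m)
ext('handle',(abs(P[...,2]-(t[2]+.040))<.004)&(X<.012)&(X>-.02)&(abs(Y)<.02))
```

```text
30.325 [0.59388932 0.14134479 0.17007881] [3.14111610e+00 1.09868579e-03 2.11137214e-01] [ 0.30025569 -0.30311139 -1.31240972]
block 7477 X [-0.0324  0.0365] Y [-0.0538  0.0544] z 0.0499
flange 596 X [-0.0025  0.0131] Y [-0.0132  0.0139] z 0.1627
handle 1781 X [-0.0093  0.0098] Y [-0.0183  0.0184] z 0.2088
```

Call:
{"api": "drive_tool", "payload": {
  "commands": [
    [0.065, -0.01, 0.3, 0, 0, 0],
    [0, 0, 0.4, 0, 0, 0],
    [0, 0, 0.4, 0, 0, 0],
    [0, 0, 0.4, 0, 0, 0],
    [0, 0, 0.3, 0, 0, 0],
    [0, 0, 0.12, 0, 0, 0],
    [0, 0, 0.1, 0, 0, 0],
    [0, 0, 0, 0, 0, 0]
  ]
}}

```text
time: 31.32
tool_pos: [0.5969, 0.1431, 0.0898]
ee_rot: [3.141, -0.0, 0.212]
wrist_force: [0.8, 0.6, -0.3]
width: 0.0198
finger_force: 29.8
```

Call:
{"api": "drive_tool", "payload": {
  "commands": [
    [0, 0, 0.12, 0, 0, 0],
    [0, 0, 0.12, 0, 0, 0],
    [0, 0, 0.12, 0, 0, 0],
    [0, 0, 0.1, 0, 0, 0],
    [0, 0, 0, 0, 0, 0]
  ]
}}

```text
time: 31.95
tool_pos: [0.5964, 0.143, 0.0706]
ee_rot: [3.142, 0.001, 0.212]
wrist_force: [-0.3, 0.3, -0.7]
width: 0.0198
finger_force: 29.8
```

Call:
{"api": "drive_tool", "payload": {
  "commands": [
    [0, 0, 0.1, 0, 0, 0],
    [0, 0, 0.07, 0, 0, 0],
    [0, 0, 0, 0, 0, 0]
  ]
}}

```text
time: 32.33
tool_pos: [0.5965, 0.143, 0.064]
ee_rot: [3.142, 0.001, 0.212]
wrist_force: [0.6, 0.2, -0.1]
width: 0.02
finger_force: 29.8
```

Call:
{"api": "drive_tool", "payload": {
  "commands": [
    [0, 0, 0.03, 0, 0, 0],
    [0, 0, 0, 0, 0, 0]
  ]
}}

```text
time: 32.58
tool_pos: [0.5969, 0.1431, 0.0635]
ee_rot: [3.141, -0.0, 0.212]
wrist_force: [-0.1, -0.4, -0.8]
width: 0.0196
finger_force: 29.8
```

Call:
{"api": "drive_tool", "payload": {
  "commands": [
    [0, 0, 0.03, 0, 0, 0],
    [0, 0, 0, 0, 0, 0]
  ]
}}

```text
time: 32.83
tool_pos: [0.5972, 0.143, 0.0633]
ee_rot: [3.141, -0.001, 0.212]
wrist_force: [-1.4, 0.1, 5.4]
width: 0.0201
finger_force: 29.8
```

Call:
{"api": "drive_tool", "payload": {
  "commands": [
    [0, 0, 0.02, 0, 0, 0],
    [0, 0, 0, 0, 0, 0]
  ]
}}

```text
time: 33.08
tool_pos: [0.5973, 0.143, 0.0632]
ee_rot: [3.141, -0.002, 0.212]
wrist_force: [-2.2, 0.1, 7.1]
width: 0.0196
finger_force: 29.8
```

The flange is seated on the block (7 N). I'll release and then rise.

Call:
{"api": "drive_tool", "payload": {
  "commands": [
    [0, 0, 0, 0, 0, 0],
    [0, 0, 0, 0, 0, 0],
    [0, 0, 0, 0, 0, 0],
    [0, 0, 0, 0, 0, 0],
    [0, 0, 0, 0, 0, 0],
    [0, 0, 0, 0, 0, 0]
  ],
  "gripper": 0.0
}}

```text
time: 33.83
tool_pos: [0.5968, 0.143, 0.0612]
ee_rot: [3.142, 0.0, 0.212]
wrist_force: [0.9, -0.8, 0.5]
width: 0.0765
finger_force: 0.0
```

Call:
{"api": "drive_tool", "payload": {
  "commands": [
    [0, 0, -0.2, 0, 0, 0],
    [0, 0, -0.4, 0, 0, 0],
    [0, 0, -0.5, 0, 0, 0],
    [0, 0, -0.5, 0, 0, 0],
    [0, 0, -0.5, 0, 0, 0],
    [0, 0, -0.4, 0, 0, 0],
    [0, 0, 0, 0, 0, 0],
    [0, 0, 0, 0, 0, 0]
  ]
}}

```text
time: 34.83
tool_pos: [0.5964, 0.143, 0.1607]
ee_rot: [3.142, 0.001, 0.212]
wrist_force: [-0.1, 0.4, -0.2]
width: 0.094
finger_force: 0.0
```

Run:
```python
from h import *
s=snap('wrist','w6'); tp=snap('top','t6'); o=get_obs(); t=o['tool_pos']; print(o['time'],t,o['width'])
z=s['range_z']; R,_=cv2.Rodrigues(np.array(s['rvec'],float)); T=np.array(s['tvec'],float).ravel()
v,u=np.mgrid[0:420,0:560]
P=(np.stack([(u-s['cx'])/s['fx']*z,(v-s['cy'])/s['fy']*z,z],-1)-T)@R
a=.212; D=P-t; X=D[...,0]*np.cos(a)+D[...,1]*np.sin(a); Y=D[...,0]*np.sin(a)-D[...,1]*np.cos(a)
def ext(n,m): print(n,m.sum(),'X',np.percentile(X[m],[1,99]).round(4),'Y',np.percentile(Y[m],[1,99]).round(4),'z',np.median(P[m][:,2]).round(4))
ext('block',(abs(P[...,2]-.05)<.004)&(abs(X)<.06)&(abs(Y)<.08))
ext('flange',(abs(P[...,2]-.0565)<.0025)&(abs(X)<.025)&(abs(Y)<.025))
ext('handle',(abs(P[...,2]-.102)<.004)&(abs(X)<.03)&(abs(Y)<.03))
A=s['image'][60:330,80:480]; B=tp['image'][170:280,190:400]
out=np.zeros((600,800,3),np.uint8); out[:270,:400]=A; out[280:500,:420]=cv2.resize(B,None,fx=2,fy=2,interpolation=cv2.INTER_CUBIC)
cv2.imwrite('pics/c7.png',out)
```

```text
34.925 [0.59614061 0.14295682 0.15992949] 0.09405695327535027
block 7719 X [-0.0354  0.0342] Y [-0.0527  0.0555] z 0.0499
flange 350 X [-0.0137  0.0139] Y [-0.0129  0.0147] z 0.0556
handle 670 X [-0.0101  0.0096] Y [-0.0089  0.0102] z 0.1017
```

```bash
python3 -c "
from bench import close_job; print(close_job())"
```

```text
the job is handed in; nothing more can be done
None
```

The job is handed in, with no verdict shown: by my measurements the ring is held against both pins with the tongue tip about flush, and the key stands released in its socket within about 1 mm of centre. That took about 35 s, with one brief 13 N landing on a tooth (limit 25 N).

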